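# Square a microtube rack into the corner of a locating fence

### The job

Push the microtube rack back across the bench until its long side lies flat against the aluminium fence, then push it along the fence until its end meets the end stop, so that it sits snug in the corner. Only push it with the fingertips or the outside of the fingers: do not take it between the fingers, lift it or tip it. Leave the small bottle, the tape roll and the beaker undisturbed.

Things in the scene. Friction and masses are not known exactly. Their poses are not given: they have to be found in the camera images.
- rack_mid (a point): centre (half-way up) of the rack: a loose plain rectangular block for microtubes, closed sides, 66 mm (its x) by 105 mm (its y) by 28 mm high, with small tube caps up to 34 mm above the bench; about 0.25 kg; it slides flat on the bench. Axes: x across its width, y along its length, z up. Either long side may go to the fence
- rack: the same rack; origin at the centre of its underside (14 mm below rack_mid), same axes
- fence_face (a point): middle of the fence's front face, at bench level. The fence is an aluminium bar fixed to the bench, 300 mm long (its y), 30 mm high, 10 mm thick, with a low foot flange behind it. Its x points away from the face, to the side behind the fence; the rack stands on the -x side, roughly in front of the middle of the fence
- fence: the fence; same origin and axes as fence_face
- stop_base (a point): the end stop: aluminium block fixed across one end of the fence, 20 mm wide (its y), 34 mm high with its two screw heads, standing out 64 mm in front of the fence's face. The point: mid-width, bench level, in the plane of that face; axes as the fence's. It lies at +140 or -140 mm along the fence's y (varies); inner face 130 mm from the fence's middle. The other end has a flat cap only
- small_bottle_mid (a point): bystander: middle of a small upright bottle, 30 mm wide, 56 mm high, loose, beside the fence on its +y side
- tape_mid (a point): bystander: middle of a small white roll of tape lying flat, 48 mm across, 19 mm high, loose, beside the fence on its -y side
- beaker_mid (a point): bystander: middle of a clear beaker, 63 mm across, 85 mm high, loose, standing behind the fence

How it is judged:
On the way, in this order (a step that is already met when the one before it is completed fails the run):
1. the rack's long side lies flat against the fence (x of rack_mid in the frame of fence_face between -0.0365 and -0.03 m and angle between the y axis of rack and the y axis of fence, either way round below 0.04 rad and y of rack_mid in the frame of fence_face between -0.095 and 0.095 m and angle between rack's own z axis and vertical below 0.05 rad and height (world z) of rack_mid between 0.009 and 0.019 m), for 0.2 s.
2. flat against the fence, the rack's end meets the end stop (all of step 1 and (y of rack_mid in the frame of stop_base between -0.0655 and -0.058 m or y of rack_mid in the frame of stop_base between 0.058 and 0.0655 m)), for 0.2 s.
At the end, for the whole second after the job is handed in: The rack stands flat on the bench at rest, long side along the fence (within 0.04 rad) and no more than 3.5 mm off its face, its end no more than 3 mm from the inner face of the end stop (all of step 2 and linear speed of rack below 0.01 m/s); the robot touches nothing.
It fails at once if the rack is lifted or tipped (centre more than 10 mm up, or more than 0.2 rad tilt) (height (world z) of rack_mid above 0.024 m or angle between rack's own z axis and vertical above 0.2 rad).
It fails at once if the rack is taken between the fingers (x of the grasp point in the frame of rack_mid between -0.02 and 0.02 m and y of the grasp point in the frame of rack_mid between -0.03 and 0.03 m and height (world z) of the grasp point below 0.04 m).
It fails at once if the small bottle is moved more than 12 mm or tipped (distance of small_bottle_mid from where it was at the start of the episode above 0.012 m or angle between small_bottle_mid's own z axis and vertical above 0.25 rad).
It fails at once if the tape roll is moved more than 12 mm or tipped (distance of tape_mid from where it was at the start of the episode above 0.012 m or angle between tape_mid's own z axis and vertical above 0.25 rad).
It fails at once if the beaker is moved more than 12 mm or tipped (distance of beaker_mid from where it was at the start of the episode above 0.012 m or angle between beaker_mid's own z axis and vertical above 0.25 rad).
It also fails if it takes over 48 s, if anything falls off the work surface, if the arm or the gripper's body presses on something with over 40 N, if the wrist force passes 120 N, or if a joint passes its speed limit or range.

### The arm

A 7-joint arm with a two-finger parallel gripper is mounted at the origin on a cart in front of the work surface, level with it; the furniture and walls round the work are solid. World frame = base frame: x ahead of the robot, y to its left, z up, the work surface at z = 0. Lengths are in m, angles in rad, forces in N, time in s.
With the tool pointing down it reaches from about 0.425 to 0.925 m from the base axis. Payload 6.8 kg.
Tool frame: the origin (TCP) lies midway between the tips of the shut fingers; the grasp point (between the pads) lies 19 mm behind it; z points along the fingers, y is the line along which they close (so a half turn about z gives the same grasp; the last joint's range is limited). The gripper opens to 85 mm and grips with 20 to 120 N. Pads are 22 mm wide; open, the fingers measure 114 mm over their backs; the gripper's body (76 mm by 85 mm) begins 54 mm behind the grasp point. The pads swing forward as they close: fully open they stand 13 mm farther back than shut.
Start: joints at [1.022, 0.477, 0.022, 1.555, -0.011, 1.109, -0.083], TCP at [0.288, -0.61, 0.231] pointing down, gripper open.
Joint ranges: [-2.96, 2.96], [-0.34, 2.1], [-1.41, 1.46], [0.24, 2.44], [-1.37, 4.51], [0.17, 1.92], [-2.96, 2.96]. Speed limits (rad/s): [2.39, 2.39, 3.14, 3.14, 3.14, 3.14, 3.14].

### API

Orientations are given as a unit quaternion [w, x, y, z].
In Python, from station import bot, eyes, ticket gives the robot as it stands.
- The arm moves only by the shell command python3 -m crank 'ROWS' [FORCE]. ROWS is text: rows parted by semicolons, each of 7 numbers parted by spaces: the shift along the tool's x, y, z in units of 0.5 m (1.0 is 0.5 m), then the turn, a rotation vector about the tool's x, y, z in units of 180 degrees (1.0 is 180 degrees), then the closure, from 0 (fully open) to 1 (shut). A call has 1 to 20 rows; each row is the pose to reach, as a shift and turn from the pose commanded when the call began, along the tool's axes at that moment, turning the shorter way round; what a row does not reach only later rows make up. A row lasts 1/10 s, in which the tool goes at most 50 mm and 8.59 degrees, less where a joint would pass 70% of its speed; a pose out of reach is approached as far as the arm can. A call with a number of a shift or a turn outside -1 to 1 is refused whole. A call with a gripper value outside its range is refused whole. The fingers move at their own pace and stop on an object; FORCE is the grip in N (left out, the last holds). Time passes only in rows, so rows that repeat a pose let the fingers close. It gives the time, the measured TCP pose, the force, the opening and the grip force at its end, in the units of the state.
- bot.get_obs(): the state, without advancing time (a new reading comes with each control period).
- eyes.read_camera(name): name is "scene" or "side" or "wrist"; returns a dict with "image" (420x560x3 uint8, red, green, blue), "K" (3x3 intrinsics, pixels), "R" (3x3) and "t" (3): a world point X has camera coordinates R X + t. Camera axes: x right, y down, z forward; pixel columns grow to the right and rows downward; lengths in m; the calibration is good to about 2 mm. A picture is of the moment at which its call begins. There is no depth.
- ticket.hand_in(): hands the job in; it is judged then, once.
The state is a dict: "t": time; "q": joint angles; "joint_vel": joint speeds; "joint_torque": joint torques, N m; "eef_pos": TCP position; "tool_rot": TCP orientation; "contact_force": force on the tool from outside, world axes, zero at the start; "torque": the same for the moment, N m; "gripper_width": opening from 0.0 (shut) to 1.0 (fully open); "grasp_force": force on a finger pad.
Only numpy, scipy, OpenCV 4.12 (cv2) and the standard library are available. Lean on these libraries where they do the work, as an engineer would, in place of code of your own. Each camera call takes 0.05 s, during which the arm holds its last target. There are 200 camera calls.

## Working session

There is one attempt and no reset: what is moved stays moved. The work goes in short steps, Python scripts to look and compute and a shell command to move; the robot and the scene stay as the last step left them, time stands still between calls to the robot, and variables do not carry over. Pictures are saved under pics/ and viewed, at most 10 in all, crops included, and the job is handed in when it is done.

```bash
mkdir -p pics; ls
python3 - <<'E'
from station import bot, eyes
import cv2,numpy as np
o=bot.get_obs(); print({k:np.round(v,3) for k,v in o.items()})
for n in("scene","side"):
    c=eyes.read_camera(n); cv2.imwrite(f"pics/{n}0.png",c["image"][:,:,::-1]); print(n,c["K"].round(1).tolist(),(-c["R"].T@c["t"]).round(3), c["R"].round(2).tolist())
E
```

```text
pics
{'t': np.float64(0.0), 'q': array([ 1.022,  0.478,  0.022,  1.557, -0.011,  1.109, -0.083]), 'joint_vel': array([-0.   ,  0.001, -0.   ,  0.   ,  0.001, -0.001,  0.001]), 'joint_torque': array([ 0.0000e+00, -5.9645e+01,  1.6080e+00, -2.8119e+01,  1.2000e-02,
        9.0000e-03,  0.0000e+00]), 'eef_pos': array([ 0.288, -0.61 ,  0.23 ]), 'tool_rot': array([-0.001,  0.976,  0.219, -0.   ]), 'contact_force': array([0.252, 0.141, 0.263]), 'torque': array([-0.016,  0.036,  0.031]), 'grasp_force': np.float64(0.0), 'gripper_width': np.float64(1.003)}
scene [[481.3, 0.0, 274.3], [0.0, 481.3, 204.1], [0.0, 0.0, 1.0]] [0.219 0.519 0.76 ] [[-0.78, -0.63, 0.01], [-0.45, 0.55, -0.7], [0.44, -0.55, -0.71]]
side [[543.8, 0.0, 280.3], [0.0, 543.8, 213.4], [0.0, 0.0, 1.0]] [0.422 0.982 0.733] [[-0.97, -0.22, 0.01], [-0.13, 0.54, -0.83], [0.18, -0.81, -0.55]]
```

View pics/scene0.png

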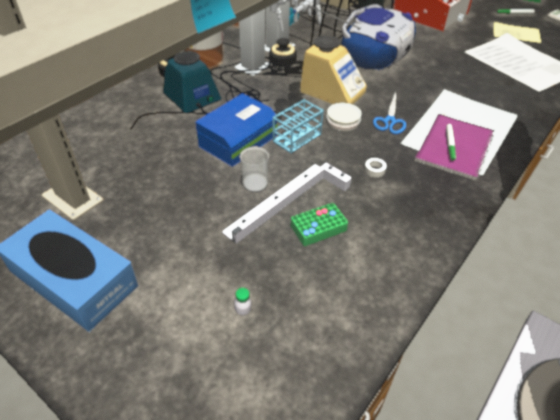

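View pics/side0.png

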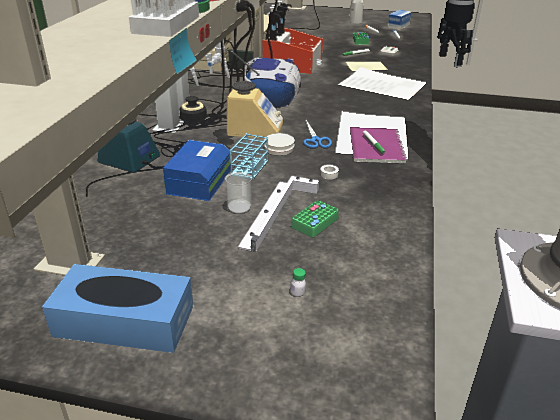

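The fence runs from (230,232) to (320,170) in the scene view, with the stop at about (335,175), the tape side. The green rack is at (320,222), the bottle at (243,298), the tape at (376,166) and the beaker at (255,168). I'll enlarge both views for pixel measurement.

Run:
```python
import cv2,numpy as np
a=cv2.imread("pics/scene0.png")[150:250,215:395]; b=cv2.imread("pics/side0.png")[160:260,225:355]
a=cv2.resize(a,None,fx=4.4,fy=4.4,interpolation=2);cv2.imwrite("pics/ca.png",a)
b=cv2.resize(b,None,fx=6,fy=6,interpolation=2);cv2.imwrite("pics/cb.png",b)
```

```text
(no output)
```

View pics/ca.png

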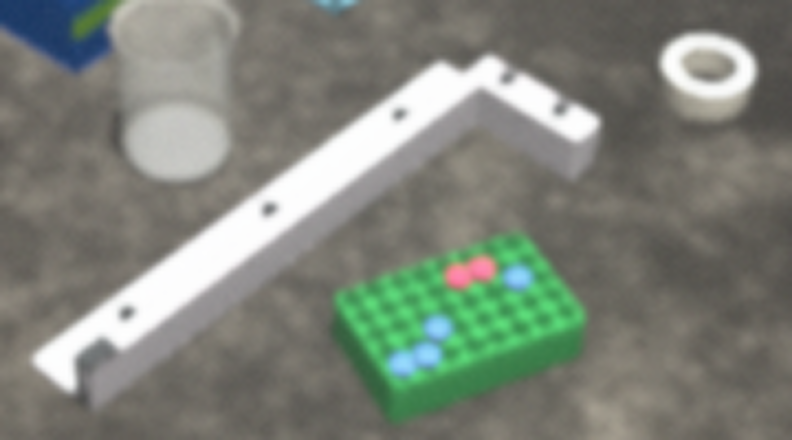

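View pics/cb.png

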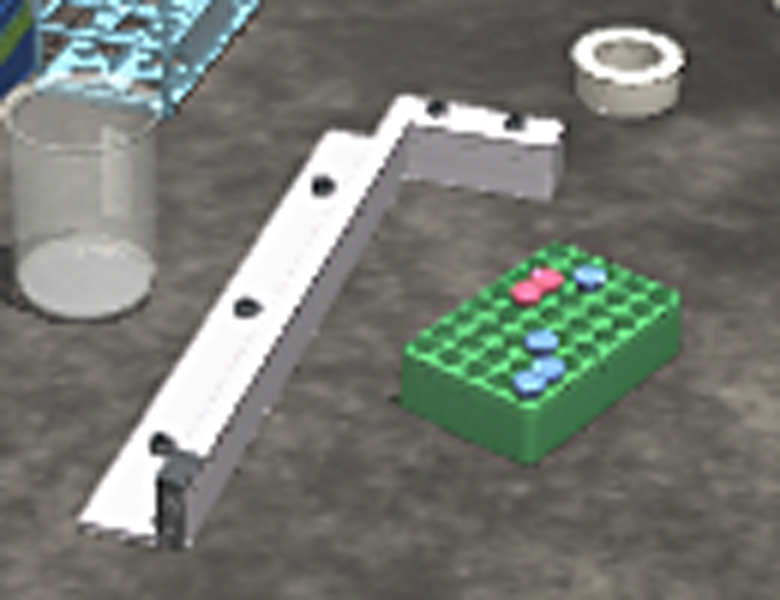

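The crops show clean corners of the fence, stop and rack. I'll cast those onto planes of known height.

```bash
cat > h.py <<'E'
from station import bot, eyes
import cv2,numpy as np
def cast(c,p,z):
    d=c["R"].T@np.linalg.solve(c["K"],[p[0],p[1],1.]); o=-c["R"].T@c["t"]
    return o+d*(z-o[2])/d[2]
E
python3 - <<'E'
from h import *
S={n:eyes.read_camera(n) for n in("scene","side")}
A=lambda x,y:((x+.5)/4.4-.5+215,(y+.5)/4.4-.5+150)
B=lambda x,y:((x+.5)/6-.5+225,(y+.5)/6-.5+160)
P={"fence near bot":(0,A(95,408),B(190,547)),"inner corner":(0,A(478,123),B(402,180)),"stop tip inner":(0,A(572,180),B(552,200)),
"rackTL":(.028,A(337,300),B(403,352)),"rackTN":(.028,A(392,380),B(530,404)),"rackTR":(.028,A(585,318),B(682,292)),"rackTF":(.028,A(527,235),B(565,243)),
"tape":(.019,A(708,66),B(628,54)),"bottle top":(.056,(242.5,294),(299,273)),"bottle base":(0,(243,308),(297.5,294)),"beaker base":(0,A(178,140),B(85,275))}
R={}
for k,(z,a,b) in P.items():
    u,v=cast(S["scene"],a,z),cast(S["side"],b,z); R[k]=(u+v)/2; print(k,u[:2].round(4),v[:2].round(4))
f=R["inner corner"]-R["fence near bot"]; print("fence len",np.linalg.norm(f),"ang",np.degrees(np.arctan2(f[1],f[0])))
r=[R[k][:2] for k in("rackTL","rackTN","rackTR","rackTF")]
print("sides",[np.linalg.norm(r[i]-r[i-1]).round(4) for i in range(4)],"c",np.mean(r,0).round(4))
l=(r[3]-r[0]+r[2]-r[1]);print("long ang",np.degrees(np.arctan2(l[1],l[0])))
E
```

```text
fence near bot [0.6777 0.0646] [0.6764 0.0647]
inner corner [ 0.6516 -0.2123] [ 0.6545 -0.2088]
stop tip inner [ 0.5885 -0.2067] [ 0.5884 -0.2082]
rackTL [ 0.6165 -0.0404] [ 0.6189 -0.0383]
rackTN [ 0.5667 -0.0164] [ 0.5653 -0.0158]
rackTR [ 0.5189 -0.1045] [ 0.5202 -0.1064]
rackTF [ 0.5708 -0.1333] [ 0.5713 -0.1311]
tape [ 0.5708 -0.3096] [ 0.5721 -0.3103]
bottle top [0.5572 0.1784] [0.5588 0.1829]
bottle base [0.5633 0.1736] [0.5604 0.181 ]
beaker base [ 0.7674 -0.101 ] [ 0.7661 -0.1026]
fence len 0.276247785562306 ang -94.99071711672642
sides [np.float64(0.1039), np.float64(0.0567), np.float64(0.1007), np.float64(0.058)] c [ 0.5686 -0.0733]
long ang -117.0456823632046
```

Both views agree within about 3 mm.

- **Fence:** its x axis is at about -5° yaw and its middle is near (0.6645, -0.081), with the stop at -y.
- **Rack:** it is centred at (0.569, -0.073) and turned about -22° relative to the fence.

The plan is to push with two half-open fingertips spanning the long side, so the rack aligns itself. Then I'll turn 90° and push on its end. First I move above the pre-push point (0.500, -0.067).

```bash
python3 -m crank '0.848 -0.803 0.16 0 0 0.168 0.5;0.848 -0.803 0.16 0 0 0.168 0.5;0.848 -0.803 0.16 0 0 0.168 0.5;0.848 -0.803 0.16 0 0 0.168 0.5;0.848 -0.803 0.16 0 0 0.168 0.5;0.848 -0.803 0.16 0 0 0.168 0.5;0.848 -0.803 0.16 0 0 0.168 0.5;0.848 -0.803 0.16 0 0 0.168 0.5;0.848 -0.803 0.16 0 0 0.168 0.5;0.848 -0.803 0.16 0 0 0.168 0.5;0.848 -0.803 0.16 0 0 0.168 0.5;0.848 -0.803 0.16 0 0 0.168 0.5;0.848 -0.803 0.16 0 0 0.168 0.5;0.848 -0.803 0.16 0 0 0.168 0.5;0.848 -0.803 0.16 0 0 0.168 0.5;0.848 -0.803 0.16 0 0 0.168 0.5;0.848 -0.803 0.16 0 0 0.168 0.5;0.848 -0.803 0.16 0 0 0.168 0.5'
```

```text
t: 2.0
eef_pos: [0.5, -0.0673, 0.1514]
tool_rot: [0.0, 0.999, -0.044, 0.0]
contact_force: [-0.3, -0.9, -0.3]
gripper_width: 0.498
grasp_force: 0.0
```

```bash
python3 -m crank '0 0 0.08 0 0 0 0.5;0 0 0.16 0 0 0 0.5;0 0 0.22 0 0 0 0.5;0 0 0.26 0 0 0 0.5;0 0 0.28 0 0 0 0.5;0 0 0.28 0 0 0 0.5'
python3 - <<'E'
from h import *
ims=[]
for n,(r,c) in {"scene":(140,200),"side":(150,225)}.items():
    x=eyes.read_camera(n)["image"][r:r+130,c:c+195,::-1]; ims.append(cv2.resize(x,None,fx=2.05,fy=3.5 and 2.05,interpolation=2))
cv2.imwrite("pics/pre.png",np.hstack(ims)); print(bot.get_obs()["eef_pos"])
E
```

```text
t: 2.6
eef_pos: [0.4995, -0.0666, 0.0104]
tool_rot: [0.0, 0.999, -0.044, -0.001]
contact_force: [-0.8, 0.3, 0.3]
gripper_width: 0.498
grasp_force: 0.0
[ 0.50078849 -0.06661789  0.01200956]
```

View pics/pre.png

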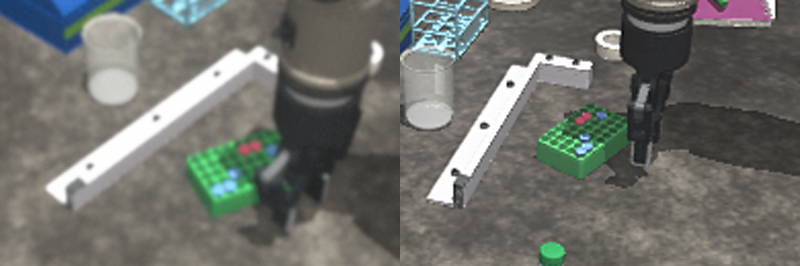

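The fingers are down in front of the rack, with clear space at the long side (tips near (645,165) in the right half). I'll push 70 mm toward the fence.

```bash
python3 -m crank '0.008 0 0 0 0 0 0.5;0.016 0 0 0 0 0 0.5;0.024 0 0 0 0 0 0.5;0.032 0 0 0 0 0 0.5;0.04 0 0 0 0 0 0.5;0.048 0 0 0 0 0 0.5;0.056 0 0 0 0 0 0.5;0.064 0 0 0 0 0 0.5;0.072 0 0 0 0 0 0.5;0.08 0 0 0 0 0 0.5;0.088 0 0 0 0 0 0.5;0.096 0 0 0 0 0 0.5;0.104 0 0 0 0 0 0.5;0.112 0 0 0 0 0 0.5;0.12 0 0 0 0 0 0.5;0.128 0 0 0 0 0 0.5;0.134 0 0 0 0 0 0.5;0.14 0 0 0 0 0 0.5'
python3 - <<'E'
from h import *
ims=[]
for n,(r,c) in {"scene":(140,200),"side":(150,225)}.items():
    x=eyes.read_camera(n)["image"][r:r+130,c:c+130,::-1]; ims.append(cv2.resize(x,None,fx=3.07,fy=3.07,interpolation=2))
cv2.imwrite("pics/p1.png",np.hstack(ims))
E
```

```text
t: 4.5
eef_pos: [0.57, -0.0724, 0.0113]
tool_rot: [-0.0, 0.999, -0.043, -0.0]
contact_force: [-2.0, 0.3, 0.4]
gripper_width: 0.498
grasp_force: 1.0
```

View pics/p1.png

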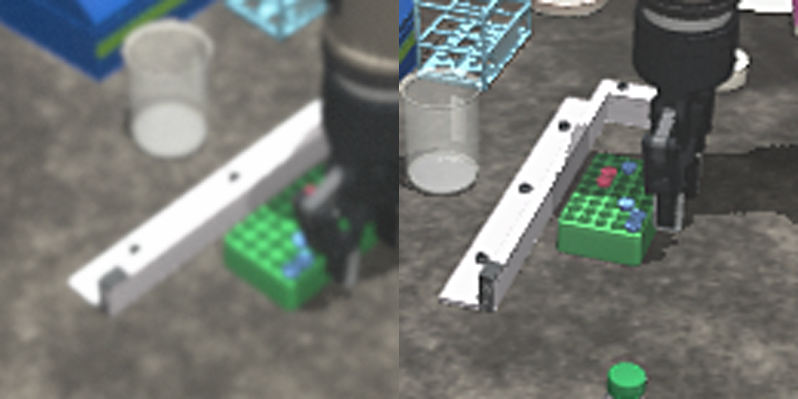

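The rack is now parallel to the fence with a small gap (near its left corner at (560,235) in the right half). I'll continue slowly and watch the force.

```bash
python3 -m crank '0.004 0 0 0 0 0 0.5;0.008 0 0 0 0 0 0.5;0.012 0 0 0 0 0 0.5;0.016 0 0 0 0 0 0.5;0.02 0 0 0 0 0 0.5;0.024 0 0 0 0 0 0.5;0.028 0 0 0 0 0 0.5;0.028 0 0 0 0 0 0.5'
python3 -m crank '0.002 0 0 0 0 0 0.5;0.004 0 0 0 0 0 0.5;0.006 0 0 0 0 0 0.5;0.006 0 0 0 0 0 0.5'
```

```text
t: 5.4
eef_pos: [0.5845, -0.0738, 0.0114]
tool_rot: [-0.0, 0.999, -0.044, 0.0]
contact_force: [-0.0, 0.5, -0.2]
gripper_width: 0.501
grasp_force: 0.1
t: 5.8
eef_pos: [0.5871, -0.0741, 0.0113]
tool_rot: [0.0, 0.999, -0.043, 0.0]
contact_force: [-1.5, -0.1, 1.2]
gripper_width: 0.499
grasp_force: 0.5
```

```bash
python3 -m crank '0.002 0 0 0 0 0 0.5;0.004 0 0 0 0 0 0.5;0.004 0 0 0 0 0 0.5'
python3 -m crank '0.002 0 0 0 0 0 0.5;0.004 0 0 0 0 0 0.5;0.004 0 0 0 0 0 0.5'
```

```text
t: 6.1
eef_pos: [0.5878, -0.0742, 0.0111]
tool_rot: [0.0, 0.999, -0.043, -0.001]
contact_force: [-5.0, 0.2, 4.6]
gripper_width: 0.502
grasp_force: 2.4
t: 6.4
eef_pos: [0.5878, -0.0741, 0.0108]
tool_rot: [0.0, 0.999, -0.043, -0.003]
contact_force: [-9.7, 1.1, 6.7]
gripper_width: 0.499
grasp_force: 4.8
```

The tool stalls at x=0.588 with about 10 N, so the rack is seated. I'll back off, rise and measure the gap.

```bash
python3 -m crank '0.008 0 0 0 0 0 0.5;0.008 0 0 0 0 0 0.5;-0.02 0 0 0 0 0 0.5;-0.06 0 0 0 0 0 0.5;-0.09 0 0 0 0 0 0.5;-0.09 0 -0.06 0 0 0 0.5;-0.09 0 -0.16 0 0 0 0.5;-0.09 0 -0.26 0 0 0 0.5;-0.09 0 -0.3 0 0 0 0.5;-0.09 0 -0.3 0 0 0 0.5'
python3 - <<'E'
from h import *
print(bot.get_obs()["q"].round(2))
c=eyes.read_camera("side"); x=c["image"][160:260,225:355,::-1]; cv2.imwrite("pics/p2.png",cv2.resize(x,None,fx=6,fy=6,interpolation=2))
E
```

```text
t: 7.4
eef_pos: [0.5495, -0.0707, 0.1656]
tool_rot: [0.0, 0.999, -0.044, 0.005]
contact_force: [0.4, -0.4, -0.5]
gripper_width: 0.499
grasp_force: 0.0
[ 0.12  0.35 -0.13  1.91  0.06  0.87 -1.7 ]
```

View pics/p2.png

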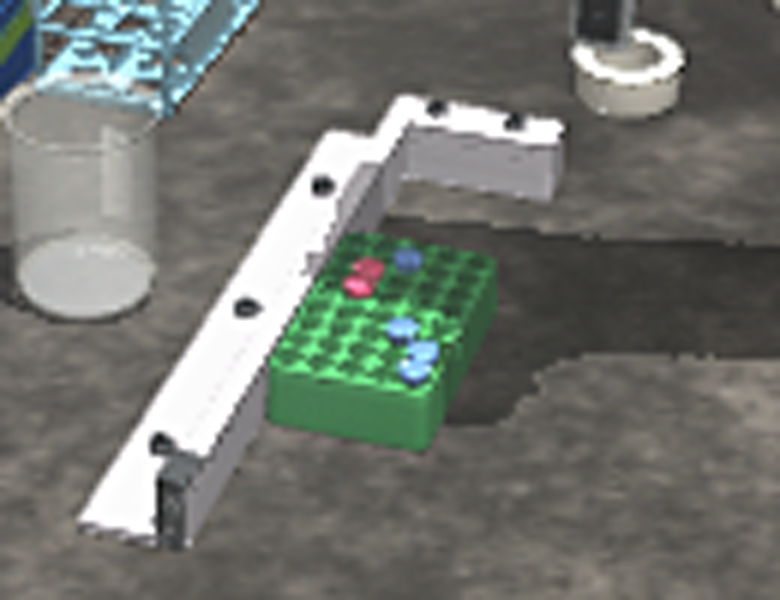

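The rack's side lies flush on the fence with no gap. The near end's bottom corners are at (270,422) and (432,450), and the stop-side end is still clear of the stop. I'll compute the approach for the end push.

Run:
```python
from h import *
c=eyes.read_camera("side");B=lambda x,y:((x+.5)/6-.5+225,(y+.5)/6-.5+160)
m=np.array([.6645,-.081]);ex=np.array([.9962,-.0872]);ey=np.array([.0872,.9962])
for p,z in[((270,422),0),((432,450),0),((438,395),.028),((268,365),.028)]:
    w=cast(c,B(*p),z)[:2]; print(w.round(4),"fence",(w-m)@ex,(w-m)@ey)
t=bot.get_obs()["eef_pos"][:2]; print("tcp",(t-m)@ex,(t-m)@ey)
```

```text
[ 0.6668 -0.0192] fence -0.0030744268174597777 0.061795141370199806
[ 0.6022 -0.0161] fence -0.06773523510579355 0.05919978998137283
[ 0.6001 -0.0132] fence -0.07003754460636612 0.061898193700700974
[ 0.6672 -0.0172] fence -0.0028873766669796816 0.06377052504417074
tcp -0.11842779752567813 0.00015165435414396522
```

```bash
python3 -m crank '0.06 -0.08 0 0 0 -0.05 0.75;0.12 -0.16 0 0 0 -0.1 0.75;0.165 -0.195 0 0 0 -0.15 0.75;0.165 -0.195 0 0 0 -0.2 0.75;0.165 -0.195 0 0 0 -0.25 0.75;0.165 -0.195 0 0 0 -0.3 0.75;0.165 -0.195 0 0 0 -0.35 0.75;0.165 -0.195 0 0 0 -0.4 0.75;0.165 -0.195 0 0 0 -0.45 0.75;0.165 -0.195 0 0 0 -0.5 0.75;0.165 -0.195 0 0 0 -0.5 0.75;0.165 -0.195 0 0 0 -0.5 0.75;0.165 -0.195 0 0 0 -0.5 0.75;0.165 -0.195 0.08 0 0 -0.5 0.75;0.165 -0.195 0.14 0 0 -0.5 0.75;0.165 -0.195 0.2 0 0 -0.5 0.75;0.165 -0.195 0.22 0 0 -0.5 0.75;0.165 -0.195 0.22 0 0 -0.5 0.75'
python3 - <<'E'
from h import *
c=eyes.read_camera("side"); x=c["image"][140:270,225:405,::-1]; cv2.imwrite("pics/p3.png",cv2.resize(x,None,fx=4.4,fy=4.4,interpolation=2))
m=np.array([.6645,-.081]);t=bot.get_obs()["eef_pos"][:2]; print("tcp",(t-m)@[.9962,-.0872],(t-m)@[.0872,.9962])
E
```

```text
t: 9.3
eef_pos: [0.6354, 0.0196, 0.0496]
tool_rot: [-0.001, 0.737, 0.675, -0.001]
contact_force: [-0.1, -0.2, -0.6]
gripper_width: 0.248
grasp_force: 0.0
tcp -0.03652291830956634 0.09792653767047427
```

View pics/p3.png

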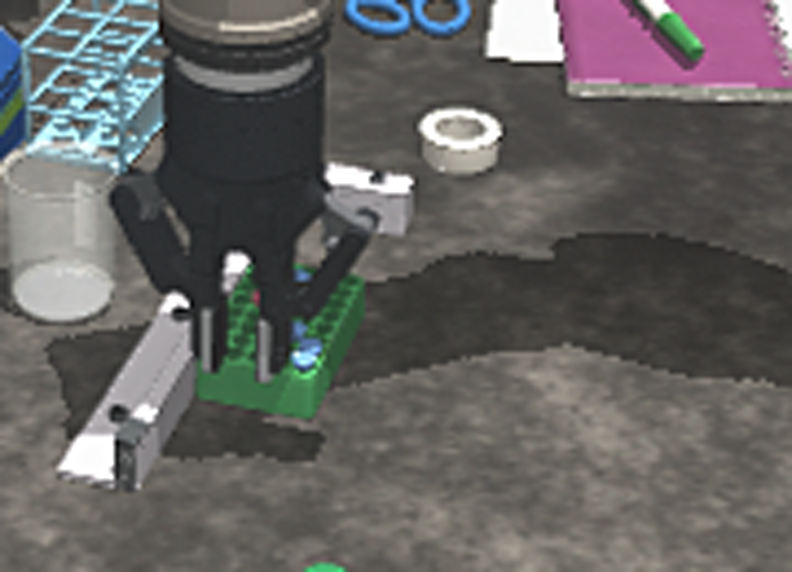

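The gripper now straddles the middle of the rack's near end (tips near (208,365) and (265,375)), clear of the fence and beaker. I'll lower it and push toward the stop.

```bash
python3 -m crank '0 0 0.04 0 0 0 0.75;0 0 0.078 0 0 0 0.75;0 0 0.078 0 0 0 0.75'
python3 -m crank '-0.01 0 0 0 0 0 0.75;-0.02 0 0 0 0 0 0.75;-0.03 0 0 0 0 0 0.75;-0.04 0 0 0 0 0 0.75;-0.05 0 0 0 0 0 0.75;-0.06 0 0 0 0 0 0.75;-0.07 0.0004 0 0 0 0 0.75;-0.08 0.0008 0 0 0 0 0.75;-0.09 0.0012 0 0 0 0 0.75;-0.1 0.0016 0 0 0 0 0.75;-0.11 0.002 0 0 0 0 0.75;-0.12 0.0024 0 0 0 0 0.75;-0.13 0.0028 0 0 0 0 0.75;-0.14 0.003 0 0 0 0 0.75;-0.15 0.003 0 0 0 0 0.75;-0.16 0.003 0 0 0 0 0.75;-0.17 0.003 0 0 0 0 0.75;-0.18 0.003 0 0 0 0 0.75;-0.19 0.003 0 0 0 0 0.75;-0.19 0.003 0 0 0 0 0.75'
```

```text
t: 9.65
eef_pos: [0.6362, 0.0194, 0.012]
tool_rot: [-0.0, 0.737, 0.676, -0.001]
contact_force: [-1.0, -1.1, 0.2]
gripper_width: 0.249
grasp_force: 0.0
t: 11.65
eef_pos: [0.6301, -0.0771, 0.0124]
tool_rot: [0.001, 0.738, 0.675, -0.0]
contact_force: [-0.1, 0.4, -0.4]
gripper_width: 0.249
grasp_force: 0.0
```

Run:
```python
from h import *
c=eyes.read_camera("side"); x=c["image"][140:270,225:405,::-1]; cv2.imwrite("pics/p4.png",cv2.resize(x,None,fx=4.4,fy=4.4,interpolation=2))
```

```text
(no output)
```

View pics/p4.png

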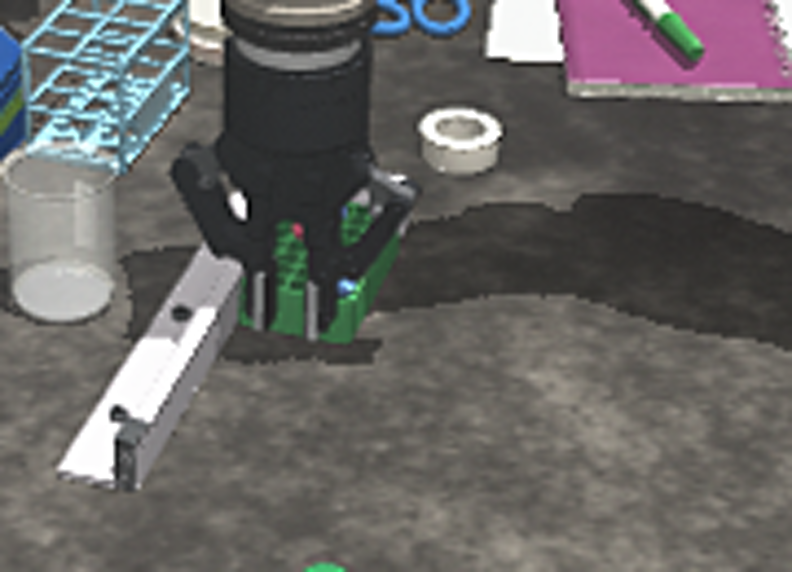

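The rack has moved along with the fingers, still flush with the fence (near end at (245-350, 330)). I'll take the remaining 15 mm or so slowly.

```bash
python3 -m crank '-0.004 0 0 0 0 0 0.75;-0.008 0 0 0 0 0 0.75;-0.012 0 0 0 0 0 0.75;-0.016 0 0 0 0 0 0.75;-0.02 0 0 0 0 0 0.75;-0.022 0 0 0 0 0 0.75;-0.022 0 0 0 0 0 0.75'
python3 -m crank '-0.002 0 0 0 0 0 0.75;-0.004 0 0 0 0 0 0.75;-0.006 0 0 0 0 0 0.75;-0.006 0 0 0 0 0 0.75'
python3 -m crank '-0.002 0 0 0 0 0 0.75;-0.004 0 0 0 0 0 0.75;-0.004 0 0 0 0 0 0.75'
```

```text
t: 12.4
eef_pos: [0.6292, -0.0863, 0.0125]
tool_rot: [0.0, 0.737, 0.676, 0.0]
contact_force: [0.3, 1.3, 1.6]
gripper_width: 0.247
grasp_force: 0.8
t: 12.8
eef_pos: [0.6287, -0.0895, 0.0123]
tool_rot: [0.0, 0.737, 0.676, -0.0]
contact_force: [0.7, 2.3, 1.6]
gripper_width: 0.25
grasp_force: 0.9
t: 13.1
eef_pos: [0.6284, -0.0915, 0.0123]
tool_rot: [0.0, 0.737, 0.676, -0.0]
contact_force: [0.4, 2.1, 2.3]
gripper_width: 0.251
grasp_force: 0.9
```

```bash
python3 -m crank '-0.002 0 0 0 0 0 0.75;-0.004 0 0 0 0 0 0.75;-0.004 0 0 0 0 0 0.75'
python3 -m crank '-0.002 0 0 0 0 0 0.75;-0.004 0 0 0 0 0 0.75;-0.004 0 0 0 0 0 0.75'
python3 -m crank '-0.002 0 0 0 0 0 0.75;-0.004 0 0 0 0 0 0.75;-0.004 0 0 0 0 0 0.75'
```

```text
t: 13.4
eef_pos: [0.6284, -0.0919, 0.0123]
tool_rot: [-0.001, 0.737, 0.676, 0.001]
contact_force: [0.4, 4.9, 1.3]
gripper_width: 0.247
grasp_force: 2.5
t: 13.7
eef_pos: [0.6283, -0.0919, 0.0123]
tool_rot: [-0.001, 0.737, 0.676, 0.001]
contact_force: [0.2, 8.1, 1.0]
gripper_width: 0.252
grasp_force: 4.2
t: 14.0
eef_pos: [0.6283, -0.0919, 0.0123]
tool_rot: [-0.002, 0.736, 0.677, 0.002]
contact_force: [0.1, 13.1, 0.7]
gripper_width: 0.249
grasp_force: 6.0
```

The tool stalled at y=-0.092 with the force rising to 13 N, so the rack's end is against the stop. I'll back off, rise and check.

```bash
python3 -m crank '0 0 0 0 0 0 0.75;0 0 0 0 0 0 0.75;0.02 0 0 0 0 0 0.75;0.05 0 0 0 0 0 0.75;0.09 0 0 0 0 0 0.75;0.12 0 0 0 0 0 0.75;0.12 0 -0.06 0 0 0 0.75;0.14 0 -0.14 0 0 0 0.75;0.2 0 -0.22 0 0 0 0.75;0.28 0 -0.3 0 0 0 0.75;0.34 0 -0.36 0 0 0 0.75;0.34 0 -0.36 0 0 0 0.75;0.34 0 -0.36 0 0 0 0.75'
python3 - <<'E'
from h import *
ims=[]
for n,(r,c) in {"scene":(140,260),"side":(150,235)}.items():
    x=eyes.read_camera(n)["image"][r:r+130,c:c+130,::-1]; ims.append(cv2.resize(x,None,fx=3.07,fy=3.07,interpolation=2))
cv2.imwrite("pics/p5.png",np.hstack(ims))
E
```

```text
t: 15.3
eef_pos: [0.643, 0.0735, 0.1933]
tool_rot: [0.001, 0.736, 0.676, 0.001]
contact_force: [-0.4, -0.7, -1.8]
gripper_width: 0.247
grasp_force: 0.0
```

View pics/p5.png

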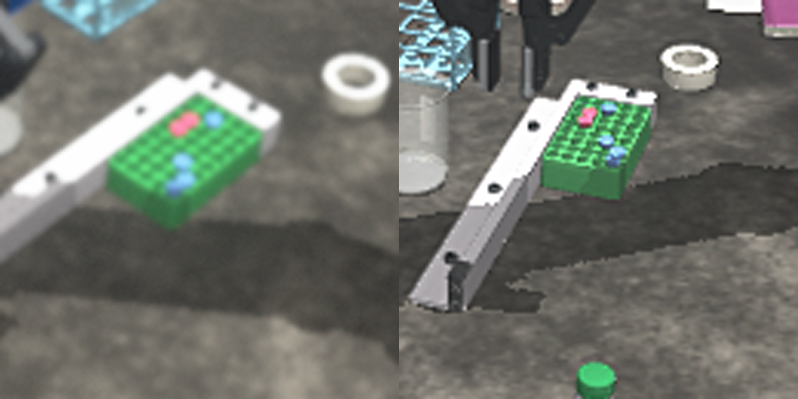

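The rack sits flush against both the fence and the stop, meeting them near (200,75) in the left half. The bystanders that are visible are where they started, and the robot is clear. I'm handing in.

```bash
python3 -c "
from station import ticket
print(ticket.hand_in())"
```

```text
the job is handed in; nothing more can be done
None
```

I pushed the rack flat against the fence and then along it until its end met the stop, and handed the job in after about 15 s of robot time. The last picture shows it snug in the corner with the visible bystanders in place and the robot clear; the hand-in returned no verdict.

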